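Pack the brush and hold the spring clip open on the kit card

ROBOT

A 7-joint arm with a two-finger parallel gripper is mounted at the origin on a cart in front of the work surface, level with it; the furniture and walls round the work are solid. World frame = base frame: x ahead of the robot, y to its left, z up, the work surface at z = 0. Lengths are in mm, angles in rad, forces in N, time in s.
With the tool pointing down it reaches from about 350 to 900 mm from the base axis. Payload 19.9 kg.
Tool frame: the origin (TCP) lies midway between the tips of the shut fingers; the grasp point (between the pads) lies 19 mm behind it; z points along the fingers, y is the line along which they close (so a half turn about z gives the same grasp; the last joint's range is limited). The gripper opens to 85 mm and grips with 20 to 120 N. Pads are 22 mm wide; open, the fingers measure 114 mm over their backs; the gripper's body (76 mm by 85 mm) begins 54 mm behind the grasp point. The pads swing forward as they close: fully open they stand 13 mm farther back than shut.
Start: joints at [-1.169, 0.417, -0.01, 1.614, 0.005, 1.111, -0.053], TCP at [267.782, 564.707, 231.26] pointing down, gripper open.
Joint ranges: [-2.81, 2.81], [-0.39, 2.02], [-1.27, 1.25], [0.06, 2.57], [-1.19, 4.33], [0.19, 2], [-2.82, 2.82]. Speed limits (rad/s): [1.89, 1.89, 2.39, 2.39, 3.01, 3.01, 3.01].

INTERFACE

Orientations are given as a unit quaternion [x, y, z, w].
In Python, from station import ctrl, optics gives the robot as it stands (ctrl), with the cameras (optics).
- The arm moves only by the tool shift_gripper, called by a JSON object that holds its "name" and its "arguments". Schema: {"type":"object","properties":{"steps":{"type":"array","items":{"type":"object","properties":{"finger_gap":{"type":"number"},"x":{"type":"number"},"y":{"type":"number"},"z":{"type":"number"},"ax":{"type":"number"},"ay":{"type":"number"},"az":{"type":"number"}},"additionalProperties":false,"required":["finger_gap"]},"minItems":1,"maxItems":20},"force":{"type":"number"},"only":{"type":"string"},"quiet":{"type":"boolean"},"lines":{"type":"string"}},"required":["steps"],"additionalProperties":false}. steps is a list of rows, 1 to 20 of them, each an object with the fields finger_gap (the opening from 0.0 (shut) to 1.0 (fully open)), x, y, z (the shift in mm), ax, ay, az (a rotation vector in rad); a field left out counts as zero (the opening has to be given); each row shifts and turns the commanded pose from where the row before left it, along the tool's axes as they then stand; what a row does not reach is not made up. A row lasts 1/8 s, in which the tool goes at most 62.5 mm and 0.188 rad, less where a joint would pass 70% of its speed; a pose out of reach is approached as far as the arm can. The fingers move at their own pace and stop on an object; force is the grip in N (left out, the last holds). Time passes only in rows, so rows that do not move let the fingers close. The tool returns the time, the measured TCP pose, the force, the opening and the grip force at its end. only (a regular expression) keeps the lines of the reply that match it, lines (a string "A,B") keeps lines A to B, and quiet returns only ok. Input that does not fit is refused with a message, and nothing moves.
- ctrl.observe(): the state, without advancing time (a new reading comes with each control period).
- optics.get_image(name): name is "scene" or "top" or "wrist"; returns the picture (384x512x3 uint8, red, green, blue); there is no depth.
- optics.camera_params(name): a dict with "mtx" (3x3 intrinsics, pixels), "world_to_cam" (4x4, takes a point from world to camera coordinates). Camera axes: x right, y down, z forward; pixel columns grow to the right and rows downward; lengths in mm; the calibration is good to about 2 mm. A picture is of the moment at which its call begins: read the wrist's pose just before it. camera_params takes no time and is no camera call; for the wrist camera it gives the pose at the moment of the call.
- ctrl.finish_job(): hands the job in; it is judged then, once.
The state is a dict: "time": time; "joints": joint angles; "qvel": joint speeds; "tau": joint torques, N m; "eef_pos": TCP position; "orientation": TCP orientation; "ft_force": force on the tool from outside, world axes, zero at the start; "moment": the same for the moment, N m; "gripper_width": opening from 0.0 (shut) to 1.0 (fully open); "grasp_force": force on a finger pad.
Only numpy, scipy, OpenCV 4.12 (cv2) and the standard library are available. Lean on these libraries where they do the work, as an engineer would, in place of code of your own. Each camera call takes 0.05 s, during which the arm holds its last target. There are 200 camera calls.

TASK

The repair kit on the kitchen table is being packed and its job slip goes on last: lay the round brush flat in its empty moulded compartment of the grey tray, bristles in the wide cradle at the tray's right end and handle in the narrow cradle at the left, and let go of it there without dropping it. Then take the steel spring clip by its two rubber grips, squeeze it wide open against its spring, and bring it square onto the left-hand upright edge of the card that stands at the back of the tray, about half-way up, with one jaw in front of the card and one behind, touching nothing. Finish holding it there, gaping round the card edge, so that I can slip the paper in (do not let go of it), and leave the tub, the roll of tape and the tin where they are.

Things in the scene. Friction and masses are not known exactly. Their poses are not given: they have to be found in the camera images.
- tray: grey moulded kit tray, fixed, 123 (x) x 198 (y) mm, walls 24 mm high, 4 thick, floor 4 thick; origin on the table near its centre; +y along its length to its left end (as the robot sees it), +x to its back. Front compartment (own x -61 to +10 mm) is the brush's, empty; the back one (x 14 to 46) holds a marker; the card stands in a slot behind the back wall
- brush_place (a point): point 12 mm above the floor of the brush's compartment (16 above the table) where brush_mid belongs; axes as the tray's. Shoulders 20 mm high narrow the compartment to 36 mm at the right end (y -95 to -45 mm: bristle head) and to 20 mm at the left (y 47 to 95: handle); between them it is 71 mm wide, room for the fingers
- brush: loose round paste brush, 174 mm long, 50 g, beech handle; own +y along its axis to the handle end (87 mm from the origin), bristles to -y. It lies with its axis level, 12 mm up, and may roll about it. Head and ferrule 24 mm thick (y -83 to -28 mm), neck 18 mm (y -26 to +4), handle 12 to 13 mm (y 4 to 86). Balance point y = -42 mm
- brush_mid (a point): point on the brush's axis half-way along it (own y = 0), 12 mm above what it lies on; the neck here is 18 mm thick
- brush_head (a point): point on the brush's axis in its bristle head: own y = -67 mm, 12 mm above what it lies on
- card: stiff brown card with a paper sheet on its front, 3 mm thick (x), 176 mm wide (y), fixed upright in the tray's slot, top 116 mm above the table; axes as the tray's, origin at its foot, 4 mm above the table. The slot's rear rib, 34 mm high, ends 20 mm short of the card's left edge
- card_edge (a point): point on the card's left upright edge, half-way up its free part (76 mm above the table), mid-thickness; axes as the tray's: the card lies towards -y from here, the robot's side is -x; free space to the left
- clip: spring clip lying on its side, 80 g, 24 mm high: two steel levers on a pin with coil, black rubber rolls on the jaws, black rubber grips. Origin on the pin axis at the underside; z along the pin, up; +x from the pin to the jaws; lever a on the +y side, b on -y. Shut, the jaws meet 43 mm ahead of the pin and the grips splay to 52 mm over their back ends, 50 mm behind the pin
- clip_a (a joint): opening angle of lever a: 0 shut, 0.28 rad wide open at its stop; it moves equally with clip_b. Squeezing the grips together opens the jaws: 38 mm behind the pin this takes about 3.5 N to start and 8 N to keep wide open. Wide open, the grips' outer faces (x -17 to -55 mm) are parallel and 22 mm apart
- clip_b (a joint): opening angle of lever b: 0 shut, 0.28 rad wide open at its stop; it moves equally with clip_a
- clip_a_tip (a point): centre of the rubber roll (8 mm across) on the jaw of lever a, 12 mm above the clip's underside. Wide open, the roll centres are 40 mm ahead of the pin and 32 mm apart, 24 mm clear between the rolls; the pin's front is 7 mm ahead of the clip's origin
- clip_b_tip (a point): centre of the rubber roll (8 mm across) on the jaw of lever b, 12 mm above the clip's underside
- tub: bystander: white tub with a lid, 94 mm wide, 80 mm high; origin under its centre
- tape: bystander: roll of cream masking tape lying flat, 107 x 96 x 24 mm; origin under its centre
- tin: bystander: upright food tin, 57 mm wide, 72 mm high; origin under its centre

How it is judged:
By the outcome, as a careful person would: the job done as asked, in the order asked, and still so for the second after the job is handed in, while the arm keeps its last pose, push and grip.
It also fails if it takes over 51 s, if anything falls off the work surface, if the arm or the gripper's body presses on something with over 40 N, if the wrist force passes 120 N, or if a joint passes its speed limit or range.

## Working session

There is one attempt and no reset: what is moved stays moved. The work goes in short steps, Python scripts to look and compute and a tool call to move; the robot and the scene stay as the last step left them, time stands still between calls to the robot, and variables do not carry over. Pictures are saved under pics/ and viewed, at most 10 in all, crops included, and the job is handed in when it is done.

```bash
ls; mkdir -p pics; python3 - <<'E'
from station import ctrl, optics
import cv2,json,numpy as np
s=ctrl.observe();print(s)
for n in ("scene","top","wrist"):
    p=optics.camera_params(n);print(n,np.round(p["mtx"],1).tolist(),np.round(p["world_to_cam"],3).tolist())
    im=optics.get_image(n);cv2.imwrite(f"pics/{n}0.png",im[:,:,::-1])
E
```

```text
pics
station.py
{'time': 0.0, 'joints': array([-1.16952929,  0.41798264, -0.01027887,  1.61417457,  0.00470713,
        1.11070865, -0.05298064]), 'qvel': array([ 8.11068586e-04,  5.04514786e-04, -1.73816664e-03, -5.06617576e-05,
       -6.06733171e-05, -2.09627445e-03, -1.42407264e-03]), 'tau': array([-7.86221917e-04, -8.64471745e+01,  6.78280033e-01, -4.34882140e+01,
        1.91139401e-02,  7.63754215e-03, -2.16936758e-05]), 'eef_pos': array([267.64976401, 564.40162637, 230.65481254]), 'orientation': array([ 2.19575289e-01,  9.75595358e-01, -6.19387771e-04, -8.36339780e-05]), 'ft_force': array([-0.19199876, -1.08912266, -0.85471119]), 'moment': array([-0.01598643, -0.03189744,  0.00138829]), 'grasp_force': 0.0, 'gripper_width': 1.0014497372784377}
scene [[478.1, 0.0, 253.9], [0.0, 478.1, 186.2], [0.0, 0.0, 1.0]] [[0.486, -0.874, -0.015, -434.218], [-0.467, -0.245, -0.85, 301.776], [0.739, 0.42, -0.527, 1174.896], [0.0, 0.0, 0.0, 1.0]]
top [[382.8, 0.0, 252.7], [0.0, 382.8, 188.5], [0.0, 0.0, 1.0]] [[0.0, -1.0, -0.019, -138.663], [-0.988, 0.003, -0.156, 608.024], [0.156, 0.019, -0.988, 1088.409], [0.0, 0.0, 0.0, 1.0]]
wrist [[322.3, 0.0, 256.7], [0.0, 322.3, 194.5], [0.0, 0.0, 1.0]] [[0.429, 0.903, -0.001, -623.5], [0.868, -0.412, 0.277, -36.674], [0.25, -0.12, -0.961, 378.499], [0.0, 0.0, 0.0, 1.0]]
```

View pics/top0.png

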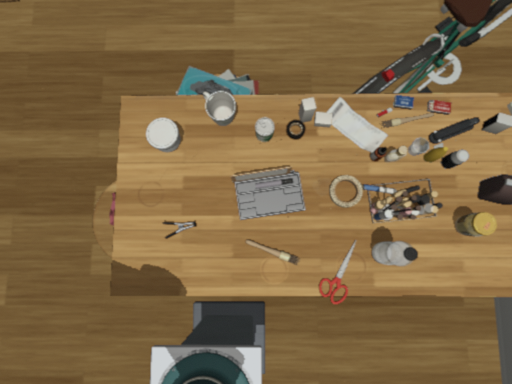

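View pics/scene0.png

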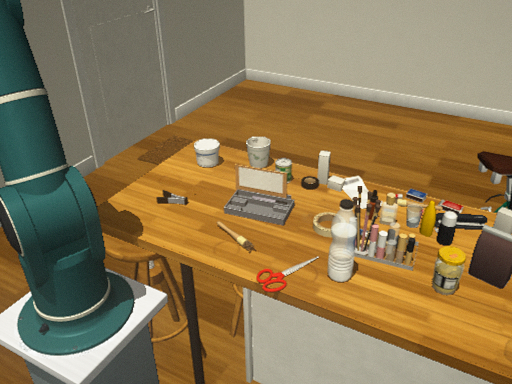

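Top view: the clip is at about (181,228), the brush at (247,241)–(296,260), and the tray at about (270,192). The card sits behind the tray, with the tub at (163,135), the tin at (264,128) and the tape at (346,190). I'll enlarge the working area.

```bash
python3 - <<'E'
import cv2,numpy as np
a=cv2.imread("pics/top0.png")
t1=cv2.resize(a[155:275,155:315],None,fx=5,fy=5,interpolation=cv2.INTER_CUBIC)
cv2.imwrite("pics/c1.png",t1)
b=cv2.imread("pics/scene0.png")
cv2.imwrite("pics/c2.png",cv2.resize(b[155:265,145:305],None,fx=5,fy=5,interpolation=cv2.INTER_CUBIC))
E
```

```text
(no output)
```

View pics/c1.png

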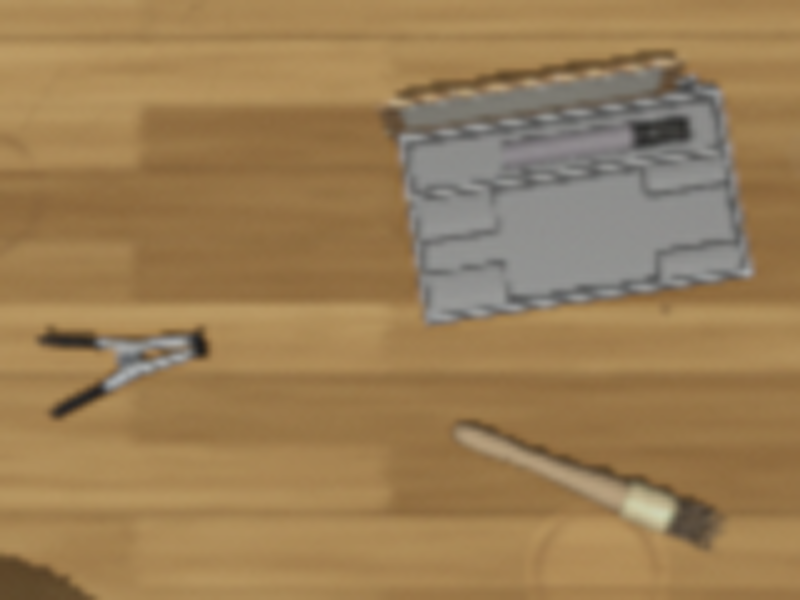

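View pics/c2.png

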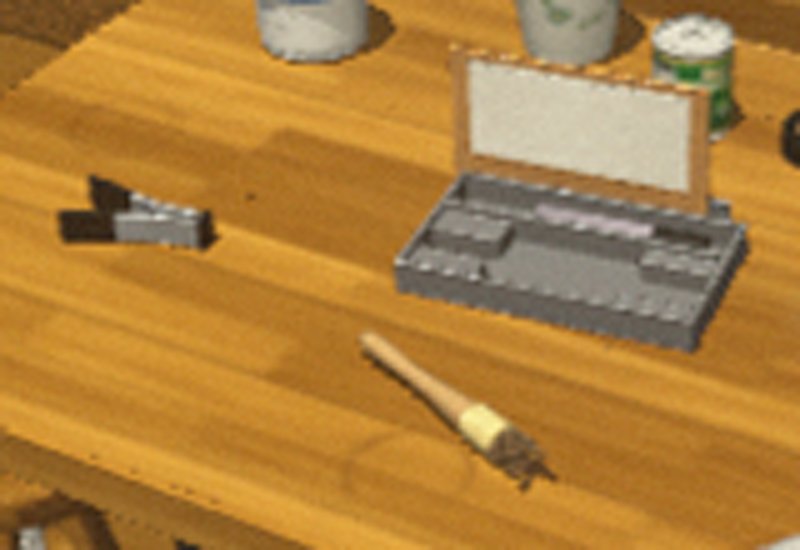

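The crops (5x, origin (155,155)) show the tray rim corners at about (427,322), (750,272), (402,136) and (718,90). The brush runs from (458,430) to (715,530). The clip's pin is near (128,355), its jaws at (203,343), and its grips end at (42,338) and (57,412). These points give me a coarse fix.

```bash
cat > h.py <<'E'
import numpy as np,cv2
from station import ctrl, optics
from scipy.spatial.transform import Rotation as R
def ray(n,uv,z,P=None):
    P=P or optics.camera_params(n);K=np.array(P["mtx"]);T=np.array(P["world_to_cam"])
    Ri=T[:3,:3].T;c=-Ri@T[:3,3]
    uv=np.atleast_2d(np.asarray(uv,float));d=np.c_[uv,np.ones(len(uv))]@np.linalg.inv(K).T@Ri.T
    return c+d*((np.asarray(z)-c[2])/d[:,2])[:,None]
def tool():
    s=ctrl.observe();return np.array(s["eef_pos"]),R.from_quat(s["orientation"])
def goal(p,ang):
    "shift in present tool axes (tool down) to TCP p, and rz so that tool y points at world angle ang"
    q,r=tool();m=r.as_matrix();y=m[:,1];a=np.arctan2(y[1],y[0])
    print("t",round(ctrl.observe()["time"],2),"tcp",q.round(1),"tilt",m[:2,2].round(4),"yang",round(a,3),"-> d",(m.T@(np.array(p)-q)).round(1),"rz",round(-((ang-a+np.pi/2)%np.pi-np.pi/2),3),"j",np.round(ctrl.observe()["joints"],2))
E
python3 - <<'E'
from h import *
c=lambda l:(np.array(l,float)+.5)/5-.5+155
t=ray("top",c([(427,322),(750,272),(402,136),(718,90)]),24);print("tray",t.round(1))
b=ray("top",c([(458,430),(650,507),(715,530)]),12);print("brush",b.round(1),np.arctan2(*(b[0]-b[2])[1::-1]))
k=ray("top",c([(128,355),(203,343),(42,338),(57,412)]),24);print("clip",k.round(1))
w=optics.camera_params("wrist");T=np.array(w["world_to_cam"]);q,r=tool()
C=-T[:3,:3].T@T[:3,3];print("cam in tool",r.inv().apply(C-q).round(1),"axes in tool",(r.as_matrix().T@T[:3,:3].T).round(3).tolist())
m=(b[0]+b[2])/2;goal([m[0],m[1],230],-.37)
E
```

```text
tray [[ 519.3 -101.1   24. ]
 [ 548.9 -294.2   24. ]
 [ 632.1  -85.3   24. ]
 [ 659.9 -277.2   24. ]]
brush [[ 455.5 -119.3   12. ]
 [ 410.2 -233.5   12. ]
 [ 396.8 -271.8   12. ]] 1.2030681842970878
clip [[499.8  77.7  24. ]
 [506.9  32.9  24. ]
 [510.  129.7  24. ]
 [466.  119.1  24. ]]
cam in tool [  69.5   -0.9 -142.3] axes in tool [[-0.0, -0.961, -0.277], [1.0, -0.0, -0.0], [0.0, -0.277, 0.961]]
t 0.15 tcp [267.7 564.5 230.8] tilt [-0.0003 -0.0009] yang 1.128 -> d [-468.9 -618.8    1.4] rz 1.498 j [-1.17  0.42 -0.01  1.61  0.    1.11 -0.05]
```

{"name": "shift_gripper", "arguments": {"steps": [{"finger_gap":1, "x":-57, "y":-6, "az":0.1}, {"finger_gap":1, "x":-57, "y":-6, "az":0.1}, {"finger_gap":1, "x":-57, "y":-6, "az":0.1}, {"finger_gap":1, "x":-57, "y":-6, "az":0.1}, {"finger_gap":1, "x":-57, "y":-6, "az":0.1}, {"finger_gap":1, "x":-57, "y":-6, "az":0.1}, {"finger_gap":1, "x":-57, "y":-6, "az":0.1}, {"finger_gap":1, "x":-57, "y":-6, "az":0.1}, {"finger_gap":1, "x":-57, "y":-6, "az":0.1}, {"finger_gap":1, "x":-57, "y":-6, "az":0.1}, {"finger_gap":1, "x":-57, "y":-6, "az":0.1}, {"finger_gap":1, "x":-57, "y":-6, "az":0.1}, {"finger_gap":1, "x":-57, "y":-6, "az":0.1}, {"finger_gap":1, "x":-57, "y":-6, "az":0.1}, {"finger_gap":1, "x":-57, "y":-6, "az":0.1}, {"finger_gap":1}], "force": 20}}

```text
time: 2.15
eef_pos: [514.0, -180.7, 231.5]
orientation: [0.828, 0.561, -0.0, 0.0]
ft_force: [0.1, 0.3, -0.5]
gripper_width: 1.0
grasp_force: 0.0
```

```bash
python3 -c "
from h import *
goal([426,-195,230],-.368)"
```

```text
t 2.15 tcp [ 514.  -180.7  231.5] tilt [-0.0002 -0.0011] yang -0.38 -> d [-45.9 -76.5   1.6] rz -0.012 j [-0.21  0.31  0.6   1.83 -0.2   1.06  0.08]
```

```bash
python3 - <<'E'
from h import *
im=optics.get_image("wrist");cv2.imwrite("pics/w1.png",im[:,:,::-1])
import pickle;pickle.dump(optics.camera_params("wrist"),open("w1.pkl","wb"))
E
```

```text
(no output)
```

View pics/w1.png

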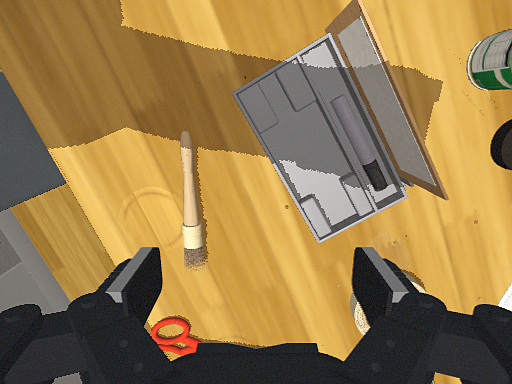

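Wrist view: the tray rim corners are at about (234,94), (331,34), (409,196) and (319,242). The brush runs from its handle end at (186,132) to its bristles at (196,266). The card's left edge leads up to (357,0). I'll enlarge it for subpixel picks.

```bash
python3 - <<'E'
import cv2
a=cv2.imread("pics/w1.png")[:255,170:420]
cv2.imwrite("pics/w1c.png",cv2.resize(a,None,fx=2.3,fy=2.3,interpolation=cv2.INTER_CUBIC))
E
```

```text
(no output)
```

View pics/w1c.png

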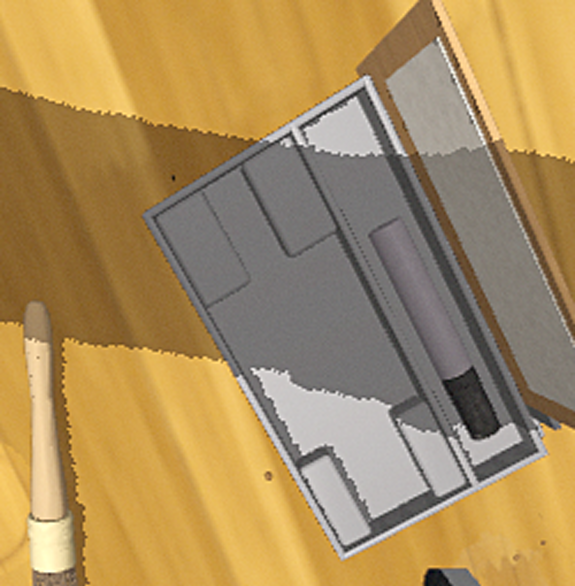

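```bash
cat > fit.py <<'E'
from h import *
from scipy.optimize import least_squares
def fit(p,o):
    "rigid 2D pose (x,y,yaw) taking own points o to world p"
    f=lambda v:((np.c_[np.cos(v[2])*o[:,0]-np.sin(v[2])*o[:,1],np.sin(v[2])*o[:,0]+np.cos(v[2])*o[:,1]]+v[:2])-p[:,:2]).ravel()
    r=least_squares(f,[p[:,0].mean(),p[:,1].mean(),.1]);return r.x,r.fun.reshape(-1,2)
def own(v,p): 
    c,s=np.cos(v[2]),np.sin(v[2]);return (p[:,:2]-v[:2])@np.array([[c,-s],[s,c]])
def world(v,o):
    c,s=np.cos(v[2]),np.sin(v[2]);return np.asarray(o)@np.array([[c,s],[-s,c]])+v[:2]
E
python3 - <<'E'
from fit import *
import pickle
P=pickle.load(open("w1.pkl","rb"))
c=lambda l:(np.array(l,float)+.5)/2.3-.5+[170,0]
O=np.array([[-65,99],[50,99],[50,-99],[-65,-99]])
p=ray(0,c([(144,215),(369,76),(546,452),(342,557)]),24,P)
v,e=fit(p,O);print("tray",v.round(4),"res",e.round(1).tolist())
sh=ray(0,c([(244,165),(288,256),(205,192),(250,283),(335,232)]),24,P);print("shoulders own",own(v,sh).round(1).tolist())
print("right sh",own(v,ray(0,c([(391,408),(330,452),(437,496),(370,535)]),24,P)).round(1).tolist())
print("cardfoot/top/top-left",own(v,ray(0,c([(358,70),(433,0)]),[28,116],P)).round(1).tolist())
u=np.array([(186,131.5),(195.5,267)]);b=ray(0,u,12,P);print("brush ends",b.round(1).tolist())
d=b[0]-b[1];print("len",np.hypot(*d[:2]),"ang",np.arctan2(d[1],d[0]))
g=ray(0,c([(49,440),(52,545)]),12,P);d=g[0]-g[1];print(g.round(1),np.arctan2(d[1],d[0]))
E
```

```text
tray [ 5.990663e+02 -1.833415e+02  1.515000e-01] res [[-1.2, 1.8], [0.7, 2.0], [1.5, -1.4], [-1.0, -2.4]]
shoulders own [[-14.9, 92.8], [-16.6, 48.7], [-35.5, 91.7], [-37.5, 46.9], [6.8, 47.3]]
right sh [[-7.3, -39.0], [-43.0, -43.9], [-7.4, -91.2], [-45.8, -93.2]]
cardfoot/top/top-left [[44.9, 101.3], [50.4, 101.0]]
brush ends [[457.1, -114.9, 12.0], [397.5, -270.6, 12.0]]
len 166.703358588877 ang 1.2053592355735456
[[ 433.6 -179.1   12. ]
 [ 411.  -231.9   12. ]] 1.166065235895779
```

```bash
python3 -c "
from h import *
goal([422,-207,4],-.371)"
```

```text
t 2.2 tcp [ 515.2 -178.2  231.4] tilt [-0.0001 -0.0003] yang -0.375 -> d [-60.9 -76.1 227.4] rz -0.004 j [-0.21  0.31  0.6   1.83 -0.2   1.06  0.08]
```

{"name": "shift_gripper", "arguments": {"steps": [{"finger_gap":1, "x":-21, "y":-25.5, "z":40}, {"finger_gap":1, "x":-21, "y":-25.5, "z":40}, {"finger_gap":1, "x":-21.4, "y":-25.5, "z":40}, {"finger_gap":1, "z":50}, {"finger_gap":1, "z":40}, {"finger_gap":1, "z":17}, {"finger_gap":1}, {"finger_gap":1}], "force": 30}}

```text
time: 3.2
eef_pos: [422.6, -207.9, 5.5]
orientation: [0.826, 0.564, 0.001, 0.001]
ft_force: [-0.4, -0.4, 0.5]
gripper_width: 1.003
grasp_force: 0.0
```

```bash
python3 -c "
from h import *
goal([420.7,-209.2,4],-.376)"
```

```text
t 3.2 tcp [ 422.6 -207.9    5.5] tilt [ 0.0017 -0.0005] yang -0.372 -> d [-1.9 -1.3  1.5] rz 0.004 j [ 0.03  0.56  0.43  2.15 -0.46  0.53  0.44]
```

{"name": "shift_gripper", "arguments": {"steps": [{"finger_gap":0, "x":-1.5, "y":-1, "z":1}, {"finger_gap":0}, {"finger_gap":0}, {"finger_gap":0}, {"finger_gap":0}, {"finger_gap":0}], "force": 30}}

```text
time: 3.95
eef_pos: [420.3, -208.8, 3.4]
orientation: [0.826, 0.564, 0.0, 0.0]
ft_force: [-0.3, 0.7, 2.8]
gripper_width: 0.19
grasp_force: 30.6
```

{"name": "shift_gripper", "arguments": {"steps": [{"finger_gap":0}, {"finger_gap":0, "z":-40}, {"finger_gap":0, "z":-60}]}}

```text
time: 4.32
eef_pos: [419.1, -208.7, 103.5]
orientation: [0.826, 0.564, -0.001, -0.001]
ft_force: [1.4, 0.1, 0.2]
gripper_width: 0.188
grasp_force: 30.3
```

```bash
python3 - <<'E'
from fit import *
v=(597.9,-185.8,.1465)
p=world(v,[-25.5,-14]);print(p)
goal([*p,105],.1465)
E
```

```text
[ 574.71682598 -203.37243416]
t 4.33 tcp [ 419.1 -208.7  103.5] tilt [-0.0035  0.0003] yang -0.372 -> d [ 61.6 143.1  -2.1] rz -0.519 j [-0.1   0.37  0.59  2.12 -0.3   0.74  0.31]
```

{"name": "shift_gripper", "arguments": {"steps": [{"finger_gap":0, "x":20.5, "y":47.7}, {"finger_gap":0, "x":20.5, "y":47.7}, {"finger_gap":0, "x":20.5, "y":47.7}, {"finger_gap":0, "az":-0.173}, {"finger_gap":0, "az":-0.173}, {"finger_gap":0, "az":-0.173}, {"finger_gap":0}, {"finger_gap":0}, {"finger_gap":0}]}}

```text
time: 5.45
eef_pos: [575.8, -203.5, 103.2]
orientation: [0.654, 0.756, -0.0, -0.0]
ft_force: [0.0, 0.2, -0.2]
gripper_width: 0.189
grasp_force: 30.3
```

```bash
python3 - <<'E'
from fit import *
import pickle
v=(597.9,-185.8,.1465)
goal([*world(v,[-25.5,-14]),105],.1465)
P=optics.camera_params("wrist");im=optics.get_image("wrist");cv2.imwrite("pics/w2.png",cv2.resize(im[:,:,::-1],None,fx=1.5,fy=1.5,interpolation=cv2.INTER_CUBIC))
pickle.dump(P,open("w2.pkl","wb"))
E
```

```text
t 5.45 tcp [ 575.8 -203.5  103.2] tilt [-0.0002 -0.0002] yang 0.145 -> d [ 0.3 -1.1 -1.8] rz -0.002 j [-0.01  0.57  0.41  1.76 -0.28  0.87  0.66]
```

View pics/w2.png

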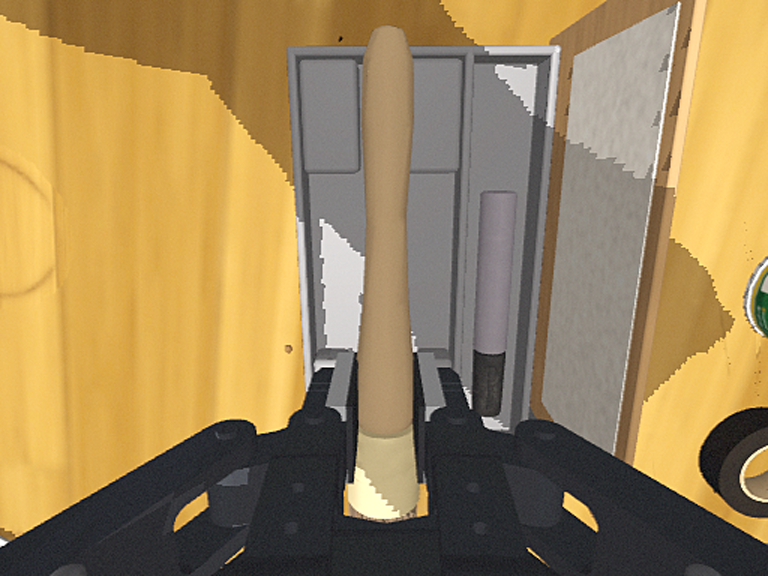

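The held brush lies straight along the tray, with its handle tip at (387,27) and axis near x=386 in the 1.5x picture. The tray's left rim corners are at (288,48) and (559,46), and the front shoulder's inner edge is at x≈359. I'll compute the offset.

```bash
python3 - <<'E'
from fit import *
import pickle
P=pickle.load(open("w2.pkl","rb"))
c=lambda l:(np.array(l,float)+.5)/1.5-.5
q,r=tool();m=r.as_matrix()
f=lambda l,z:((ray(0,c(l),z,P)-q)@m)[:,:2].round(1).tolist()
print("in tool xy: corners",f([(288,48),(559,46)],24),"front rim",f([(303,330)],24),"back rim",f([(543,300)],24),
"front shoulder inner edge",f([(359,58),(359,172)],24),"its back end",f([(303,172),(358,172)],24),"inner rib",f([(461,58),(461,170),(455,340)],24))
print("brush tip, neck",f([(387,27)],112),f([(386,330),(385,425)],112))
E
```

```text
in tool xy: corners [[110.9, -40.2], [111.6, 72.6]] front rim [[-14.1, -40.0]] back rim [[1.1, 75.8]] front shoulder inner edge [[107.1, -10.7], [60.7, -11.4]] its back end [[60.8, -36.4], [60.7, -11.9]] inner rib [[107.0, 32.0], [61.6, 33.9], [-19.4, 34.4]]
brush tip, neck [[99.0, 0.7]] [[18.9, 0.4], [-12.7, 0.1]]
```

{"name": "shift_gripper", "arguments": {"steps": [{"finger_gap":0, "x":0.5, "y":-0.8, "z":30, "az":-0.012}, {"finger_gap":0, "z":30}, {"finger_gap":0, "z":17}, {"finger_gap":0, "z":8}, {"finger_gap":0, "z":5}, {"finger_gap":0, "z":4}, {"finger_gap":0}, {"finger_gap":0}]}}

```text
time: 6.5
eef_pos: [575.2, -203.2, 9.7]
orientation: [0.649, 0.761, 0.0, 0.0]
ft_force: [0.3, 0.1, -0.7]
gripper_width: 0.19
grasp_force: 30.2
```

```bash
python3 - <<'E'
from h import *
goal([0,0,7.5],.14)
E
```

```text
t 6.5 tcp [ 575.2 -203.2    9.7] tilt [ 0.0005 -0.0002] yang 0.159 -> d [ 291.7 -535.8    1.9] rz 0.019 j [ 0.03  0.7   0.34  1.8  -0.34  0.7   0.73]
```

{"name": "shift_gripper", "arguments": {"steps": [{"finger_gap":0, "z":1}, {"finger_gap":0, "z":0.7}, {"finger_gap":0, "z":0.5}, {"finger_gap":0}]}}

```text
time: 7.0
eef_pos: [575.0, -203.1, 7.3]
orientation: [0.649, 0.761, 0.0, -0.0]
ft_force: [-2.0, 1.2, 4.7]
gripper_width: 0.193
grasp_force: 31.0
```

{"name": "shift_gripper", "arguments": {"steps": [{"finger_gap":0.25}, {"finger_gap":0.34}, {"finger_gap":0.34}, {"finger_gap":0.34}]}}

```text
time: 7.5
eef_pos: [575.0, -203.2, 7.1]
orientation: [0.649, 0.761, -0.0, 0.0]
ft_force: [-0.4, -0.5, 0.5]
gripper_width: 0.336
grasp_force: 0.0
```

{"name": "shift_gripper", "arguments": {"steps": [{"finger_gap":0.34, "z":-8}, {"finger_gap":0.34, "z":-25}, {"finger_gap":0.34, "z":-50}, {"finger_gap":0.34, "z":-50}, {"finger_gap":0.34}, {"finger_gap":0.34}, {"finger_gap":0.34}]}}

```text
time: 8.38
eef_pos: [574.5, -202.9, 139.2]
orientation: [0.649, 0.761, -0.0, -0.001]
ft_force: [0.3, -0.5, -0.3]
gripper_width: 0.338
grasp_force: 0.0
```

```bash
python3 - <<'E'
from h import *
import pickle
q,r=tool();P=optics.camera_params("wrist");im=optics.get_image("wrist");cv2.imwrite("pics/w3.png",cv2.resize(im[:,:,::-1],None,fx=1.5,fy=1.5,interpolation=cv2.INTER_CUBIC))
pickle.dump((P,q,r.as_matrix()),open("w3.pkl","wb"))
E
```

```text
(no output)
```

View pics/w3.png

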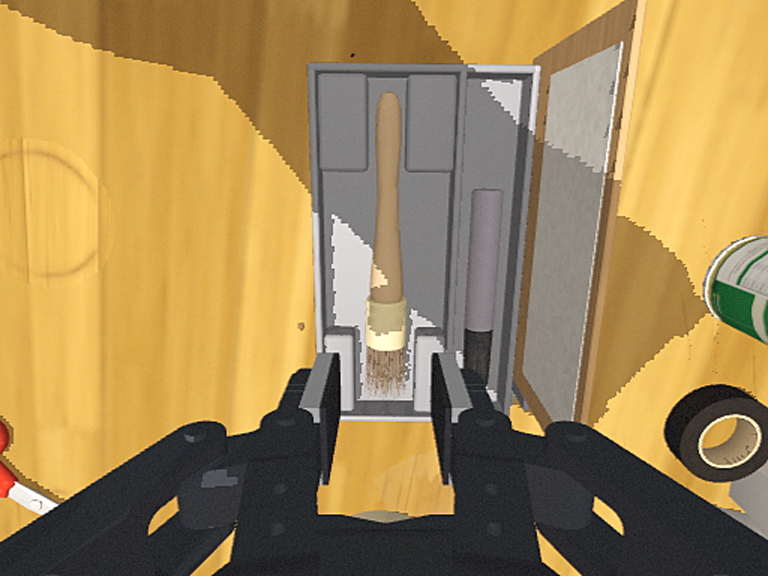

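The brush lies seated. Its handle is centred between the left shoulders (tip at (388,95)) and its bristles are in the right cradle at about (386,370). Next I'll compute the tray and card pose from this picture and move to look at the clip.

```bash
python3 - <<'E'
from fit import *
import pickle
P,q,m=pickle.load(open("w3.pkl","rb"))
c=lambda l:(np.array(l,float)+.5)/1.5-.5
p=ray(0,c([(308,64),(541,66),(321,420)]),24,P)
v,e=fit(p,np.array([[-65,99],[50,99],[-65,-99]]));print("tray",v.round(4),e.round(1).tolist())
print("card foot@28,top@116,top line",own(v,ray(0,c([(538,65),(637,1),(608,200),(577,420)]),[28,116,116,116],P)).round(1).tolist())
print("edge line pts at own y=88?")
goal([495,110,200],.15)
E
```

```text
tray [ 5.987142e+02 -1.869831e+02  1.531000e-01] [[-0.4, 0.6], [0.7, 1.0], [-0.3, -1.6]]
card foot@28,top@116,top line [[46.5, 97.9], [49.6, 101.6], [48.7, 42.0], [47.9, -41.7]]
edge line pts at own y=88?
t 8.43 tcp [ 574.5 -203.   139.2] tilt [-0.0016  0.0002] yang 0.159 -> d [321.7 -29.  -60.6] rz 0.009 j [-0.03  0.52  0.42  1.75 -0.26  0.93  0.66]
```

{"name": "shift_gripper", "arguments": {"steps": [{"finger_gap":1, "x":30, "y":-3, "z":-40}, {"finger_gap":1, "x":50, "y":-5, "z":-20}, {"finger_gap":1, "x":50, "y":-4}, {"finger_gap":1, "x":50, "y":-4}, {"finger_gap":1, "x":50, "y":-4}, {"finger_gap":1, "x":50, "y":-5}, {"finger_gap":1, "x":41, "y":-4}, {"finger_gap":1}, {"finger_gap":1}, {"finger_gap":1}]}}

```text
time: 9.68
eef_pos: [495.7, 108.1, 199.9]
orientation: [0.649, 0.76, -0.0, 0.0]
ft_force: [0.5, 0.1, 0.0]
gripper_width: 1.004
grasp_force: 0.0
```

```bash
python3 - <<'E'
from h import *
import pickle
q,r=tool();P=optics.camera_params("wrist");im=optics.get_image("wrist");cv2.imwrite("pics/w4.png",im[:,:,::-1])
pickle.dump((P,q,r.as_matrix()),open("w4.pkl","wb"));print(ctrl.observe()["joints"].round(2))
g=im.max(2).astype(int);mk=((g<75)|((im.max(2).astype(int)-im.min(2))<25)).astype(np.uint8);mk[260:]=0
n,l,s,c=cv2.connectedComponentsWithStats(mk)
for i in range(1,n):
    if s[i,4]>100: print(s[i],c[i].round(0))
E
```

```text
[-0.58  0.25  0.35  1.95 -0.1   0.96 -0.02]
[   0   70   69  180 9735] [ 32. 159.]
[ 228  146   49   94 1246] [253. 191.]
[ 474  152   38   81 2177] [496. 192.]
[127 247  34  13 307] [147. 254.]
[354 247  33  13 307] [366. 254.]
```

```bash
python3 - <<'E'
import cv2
a=cv2.imread("pics/w4.png")[20:300,110:510]
cv2.imwrite("pics/w4c.png",cv2.resize(a,None,fx=2,fy=2,interpolation=cv2.INTER_CUBIC))
E
```

```text
(no output)
```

View pics/w4c.png

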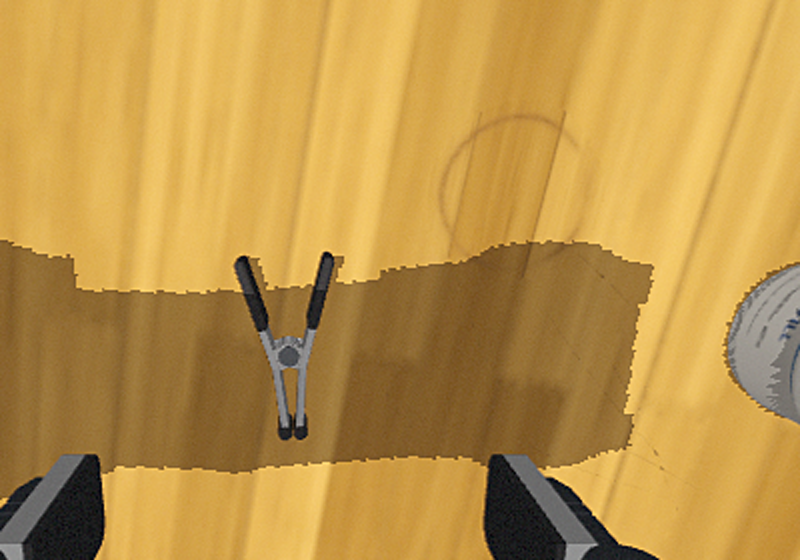

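The clip is seen clearly in the 2x crop: pin at (289,354), jaw rolls at (285,433) and (301,432), grip ends at (241,261) and (328,256).

```bash
python3 - <<'E'
from fit import *
import pickle
P,q,m=pickle.load(open("w4.pkl","rb"))
c=lambda l:(np.array(l,float)+.5)/2-.5+[110,20]
p=ray(0,c([(289,354),(285,430),(301,429),(241,261),(328,256)]),24,P)
o=np.array([[0,0],[39,4.],[39,-4],[-50,24],[-50,-24]])[[0,2,1,4,3]]
best=min((fit(p,oo) for oo in (o,o*[1,-1])),key=lambda t:np.abs(t[1]).sum())
# own x axis points to jaws
d=p[1:3].mean(0)-p[3:].mean(0);print(p.round(1).tolist(),"ang axis",np.arctan2(d[1],d[0]))
from scipy.optimize import least_squares
v,e=best;print(v,e.round(1).tolist())
a=np.arctan2(d[1],d[0]);u=np.array([np.cos(a),np.sin(a)])
g=p[0,:2]-36*u;print("grasp",g);goal([*g,4],a+np.pi/2)
E
```

```text
[[497.4, 82.8, 24.0], [501.8, 40.7, 24.0], [510.1, 42.6, 24.0], [466.6, 126.4, 24.0], [508.6, 135.6, 24.0]] ang axis -1.3680842423954842
[497.80302944  81.31172631  -1.3667689 ] [[0.4, -1.5], [-0.0, 1.6], [-0.5, 1.3], [-2.4, -1.0], [2.5, -0.5]]
grasp [490.15302731 118.042133  ]
t 9.72 tcp [495.7 108.2 199.9] tilt [-0.0002 -0.0004] yang 0.157 -> d [ 10.7  -3.9 195.9] rz -0.045 j [-0.58  0.25  0.35  1.95 -0.1   0.96 -0.02]
```

{"name": "shift_gripper", "arguments": {"steps": [{"finger_gap":1, "x":10, "y":-3.9, "z":30, "az":-0.045}, {"finger_gap":1, "z":50}, {"finger_gap":1, "z":50}, {"finger_gap":1, "z":40}, {"finger_gap":1, "z":20}, {"finger_gap":1, "z":5}, {"finger_gap":1}, {"finger_gap":1}], "force": 30}}

```text
time: 10.72
eef_pos: [490.7, 118.5, 6.0]
orientation: [0.631, 0.775, 0.001, 0.0]
ft_force: [-0.3, 0.2, -0.1]
gripper_width: 0.996
grasp_force: 0.0
```

```bash
python3 -c "
from h import *
goal([490.3,117.3,4],-1.368+np.pi/2)"
```

```text
t 10.72 tcp [490.7 118.5   6. ] tilt [0.0014 0.0004] yang 0.204 -> d [-1.1 -0.7  2. ] rz 0.001 j [-0.5   0.56  0.24  2.06 -0.25  0.54  0.13]
```

{"name": "shift_gripper", "arguments": {"steps": [{"finger_gap":0.5, "x":-1, "y":-0.7, "z":1}, {"finger_gap":0}, {"finger_gap":0}, {"finger_gap":0}, {"finger_gap":0}, {"finger_gap":0}, {"finger_gap":0}], "force": 35}}

```text
time: 11.6
eef_pos: [490.4, 117.5, 4.7]
orientation: [0.631, 0.775, 0.001, 0.0]
ft_force: [-0.3, -0.1, 10.4]
gripper_width: 0.232
grasp_force: 34.7
```

The clip is squeezed fully open. Next, a gentle lift, then I'll locate the card edge from the pictures I already have.

{"name": "shift_gripper", "arguments": {"steps": [{"finger_gap":0, "z":-5}, {"finger_gap":0, "z":-25}, {"finger_gap":0, "z":-35}, {"finger_gap":0}, {"finger_gap":0}]}}

```text
time: 12.22
eef_pos: [489.3, 117.4, 68.8]
orientation: [0.631, 0.776, -0.0, -0.0]
ft_force: [-0.1, 0.1, -0.7]
gripper_width: 0.235
grasp_force: 34.5
```

```bash
python3 - <<'E'
from fit import *
import pickle
O=np.array([[-65,99],[50,99],[50,-99],[-65,-99]])
c=lambda l,o:(np.array(l,float)+.5)/5-.5+o
ct=lambda l:c(l,[155,155]); cs=lambda l:c(l,[145,155])
vt,e=fit(ray("top",ct([(427,322),(402,136),(718,90),(750,272)]),24),O);print("top tray",vt.round(3),e.round(1).tolist())
print(" card top L,R; foot",own(vt,ray("top",ct([(385,103),(672,55),(398,135)]),[116,116,28])).round(1).tolist())
vs,e=fit(ray("scene",cs([(397,264),(463,176),(745,228),(692,330)]),24),O);print("scene tray",vs.round(3),e.round(1).tolist())
print(" card top L,R; foot",own(vs,ray("scene",cs([(453,47),(709,90),(460,172)]),[116,116,28])).round(1).tolist())
P,q,m=pickle.load(open("w3.pkl","rb"));c3=lambda l:(np.array(l,float)+.5)/1.5-.5
v3=np.array([598.7,-187,.153])
print("w3",own(v3,ray(0,c3([(637,1)]),116,P)).round(1).tolist())
print("tub,tin",ray("top",[(163,133),(264,124)],[80,72]).round(0).tolist())
E
```

```text
top tray [ 5.97474e+02 -1.88333e+02  1.47000e-01] [[-0.6, 1.1], [0.2, 2.2], [1.6, -1.7], [-1.2, -1.6]]
 card top L,R; foot [[52.5, 100.0], [55.4, -62.9], [49.7, 99.0]]
scene tray [ 5.90205e+02 -1.90645e+02  1.43000e-01] [[-3.4, 1.5], [2.1, 1.5], [-0.1, -2.8], [1.5, -0.2]]
 card top L,R; foot [[56.4, 105.1], [58.7, -67.6], [45.8, 99.0]]
w3 [[49.6, 101.6]]
tub,tin [[769.0, 125.0, 80.0], [798.0, -173.0, 72.0]]
```

```bash
python3 -c "
from h import *
goal([617.6,33.8,69],.15)"
```

```text
t 12.22 tcp [489.3 117.4  68.8] tilt [-0.0003 -0.0001] yang 0.204 -> d [-107.9  108.7   -0.2] rz 0.054 j [-0.54  0.45  0.29  2.05 -0.2   0.67  0.09]
```

{"name": "shift_gripper", "arguments": {"steps": [{"finger_gap":0, "x":-27, "y":27.2}, {"finger_gap":0, "x":-27, "y":27.2}, {"finger_gap":0, "x":-27, "y":27.2}, {"finger_gap":0, "x":-27, "y":27.2}, {"finger_gap":0, "az":0.054}, {"finger_gap":0}, {"finger_gap":0}, {"finger_gap":0}]}}

```text
time: 13.22
eef_pos: [617.8, 34.0, 69.0]
orientation: [0.652, 0.758, -0.0, -0.0]
ft_force: [0.2, 0.7, -0.5]
gripper_width: 0.235
grasp_force: 34.5
```

```bash
python3 - <<'E'
from h import *
goal([625.8,-20.6,69],.15)
for n in("top","scene"): cv2.imwrite(f"pics/{n}5.png",optics.get_image(n)[:,:,::-1])
def proj(n,X):
    P=optics.camera_params(n);T=np.array(P["world_to_cam"]);p=np.array(P["mtx"])@(T[:3,:3]@np.array(X)+T[:3,3]);return p[:2]/p[2]
print(proj("top",[634,-80,76]),proj("scene",[634,-80,76]))
a=cv2.imread("pics/top5.png")[150:215,195:285];b=cv2.imread("pics/scene5.png")[130:210,190:290]
cv2.imwrite("pics/c5.png",np.hstack([cv2.resize(a,(400,290),interpolation=cv2.INTER_CUBIC),cv2.resize(b,(400,320),interpolation=cv2.INTER_CUBIC)[:290]]))
E
```

```text
t 13.22 tcp [617.8  34.   69. ] tilt [-0.0003  0.    ] yang 0.151 -> d [-55.2  -0.3  -0. ] rz 0.001 j [-0.33  0.62  0.31  1.76 -0.24  0.81  0.24]
[232.035765   178.07370364] [236.47411785 174.3553757 ]
```

{"name": "shift_gripper", "arguments": {"steps": [{"finger_gap":0, "x":-15}, {"finger_gap":0, "x":-15}, {"finger_gap":0, "x":-13}, {"finger_gap":0, "x":-8}, {"finger_gap":0, "x":-4}, {"finger_gap":0}, {"finger_gap":0}, {"finger_gap":0}]}}

```text
time: 14.32
eef_pos: [626.2, -20.3, 69.1]
orientation: [0.652, 0.758, 0.0, -0.0]
ft_force: [-0.4, -0.5, -1.2]
gripper_width: 0.233
grasp_force: 34.5
```

```bash
python3 - <<'E'
from h import *
goal([625.8,-20.6,69],.15)
for n in("top","scene"): cv2.imwrite(f"pics/{n}6.png",optics.get_image(n)[:,:,::-1])
a=cv2.imread("pics/top6.png")[150:200,200:250];b=cv2.imread("pics/scene6.png")[145:195,205:255]
cv2.imwrite("pics/c6.png",np.hstack([cv2.resize(x,(400,400),interpolation=cv2.INTER_CUBIC) for x in(a,b)]))
E
```

```text
t 14.32 tcp [626.2 -20.3  69.1] tilt [-0.0001  0.0001] yang 0.151 -> d [-0.2 -0.5  0.1] rz 0.001 j [-0.24  0.63  0.31  1.74 -0.25  0.82  0.33]
```

View pics/c6.png

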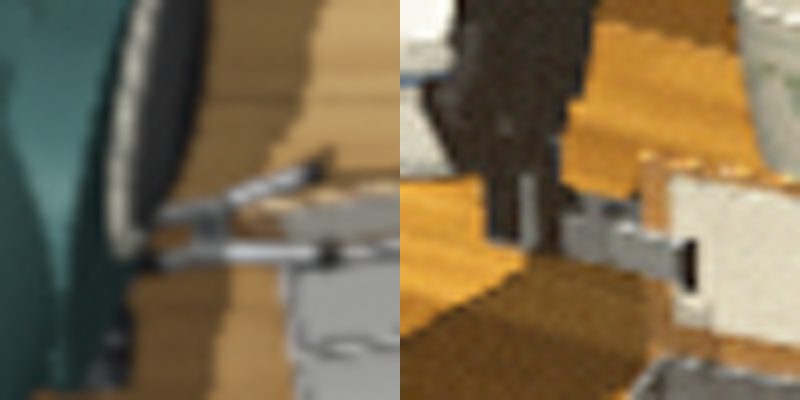

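The jaws straddle the card: the back roll is at (323,163), the front roll at (328,255), the pin at (213,225) and the card's top-left corner near (250,204) in the left crop. I'll check the clearances numerically.

```bash
python3 - <<'E'
from fit import *
c=lambda l,o:(np.array(l,float)+.5)/8-.5+o
q,r=tool();m=r.as_matrix()
p=ray("top",c([(323,163),(328,255),(213,225),(250,204),(395,184)],[200,150]),[88,88,88,116,116])
print("tool-frame xy backroll,frontroll,pin,cardcorner,cardtop",((p-q)@m)[:,:2].round(1).tolist())
s=ray("scene",c([(288,265)],[205,145]),76);print("scene front roll centre if z=76",((s-q)@m).round(1).tolist())
for z in (64,76,88):print(z)if 0 else None
E
```

```text
tool-frame xy backroll,frontroll,pin,cardcorner,cardtop [[-86.4, 16.5], [-83.3, -17.0], [-44.1, 0.1], [-59.6, -0.1], [-110.8, -0.8]]
scene front roll centre if z=76 [[-80.6, -16.7, -6.9]]
```

{"name": "shift_gripper", "arguments": {"steps": [{"finger_gap":0, "x":2}, {"finger_gap":0, "x":2}, {"finger_gap":0}, {"finger_gap":0}, {"finger_gap":0}, {"finger_gap":0}]}}

```text
time: 15.18
eef_pos: [625.7, -16.9, 69.1]
orientation: [0.652, 0.758, -0.0, 0.0]
ft_force: [-1.0, 0.6, -0.2]
gripper_width: 0.236
grasp_force: 34.5
```

```bash
python3 -c "
from station import ctrl, optics
print(ctrl.finish_job())"
```

```text
the job is handed in; nothing more can be done
None
```

The brush lies in its compartment and the arm is holding the clip wide open round the card's left edge at about half height, with no contact force at the wrist; the job was handed in at 15.2 s, no verdict came back, and the tub, tape and tin were left alone.

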